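# Lay out a customer's order in the order tray

### The arm

A 6-joint arm with a two-finger parallel gripper is mounted at the origin on the work surface. World frame = base frame: x ahead of the robot, y to its left, z up, the work surface at z = 0. Lengths are in m, angles in rad, forces in N, time in s.
With the tool pointing down it reaches from about 0.275 to 0.825 m from the base axis. Payload 4.9 kg.
Tool frame: the origin (TCP) lies midway between the tips of the shut fingers; the grasp point (between the pads) lies 19 mm behind it; z points along the fingers, y is the line along which they close (so a half turn about z gives the same grasp; the last joint's range is limited). The gripper opens to 85 mm and grips with 20 to 120 N. Pads are 22 mm wide; open, the fingers measure 114 mm over their backs; the gripper's body (76 mm by 85 mm) begins 54 mm behind the grasp point. The pads swing forward as they close: fully open they stand 13 mm farther back than shut.
Start: joints at [-1.472, 0.326, -0.193, 1.052, 0, 1.437], TCP at [0.127, -0.535, 0.231] pointing down, gripper open.
Joint ranges: [-2.65, 2.65], [-0.97, 1.79], [-1.3, 1.35], [-1.93, 2.1], [-1.47, 1.37], [-3.14, 3.14]. Speed limits (rad/s): [2.57, 2.57, 3.14, 3.14, 3.14, 3.14].

### API

Orientations are given as a rotation vector (axis times angle).
In Python, from station import env, imaging, workorder gives the robot as it stands. The module is installed in compiled form; this text tells all that it offers.
- The arm moves only by the shell command python3 -m handwheel 'ROWS' [OPENING]. ROWS is JSON, a list that holds one entry, the list of rows, each a list of 6 numbers: the shift along the tool's x, y, z in units of 0.5 m (1.0 is 0.5 m), then the turn, a rotation vector about the tool's x, y, z in units of 90 degrees (1.0 is 90 degrees). In form: [[[x, y, z, wx, wy, wz], ...]]. A call has 1 to 5 rows; each row shifts and turns the commanded pose from where the row before left it, along the tool's axes as they then stand; what a row does not reach is not made up. A row lasts 1/8 s, in which the tool goes at most 62.5 mm and 10.7 degrees, less where a joint would pass 70% of its speed; a pose out of reach is approached as far as the arm can. A call with a number of a shift or a turn outside -1 to 1 is refused whole. A call with a gripper value outside its range is refused whole. OPENING is the closure, from 0 (fully open) to 1 (shut), set as the call begins (- or left out, the last holds). The fingers move at their own pace and stop on an object; the grip force is fixed at half the most. Time passes only in rows, so rows that do not move let the fingers close. It gives the time, the measured TCP pose, the force, the opening and the grip force at its end, in the units of the state.
- env.read_state(): the state, without advancing time (a new reading comes with each control period).
- imaging.grab_frame(name): name is "scene" or "top" or "wrist"; returns a dict with "frame" (420x560x3 uint8, red, green, blue), "mtx" (3x3 intrinsics, pixels), "dist_coeffs" ([k1, k2, p1, p2, k3] as OpenCV has them; the pictures are not rectified), "rvec" (rotation vector, rad) and "tvec" (3), from world to camera coordinates, as OpenCV has them. Camera axes: x right, y down, z forward; pixel columns grow to the right and rows downward; lengths in m; the calibration is good to about 2 mm. A picture is of the moment at which its call begins. There is no depth.
- workorder.finish_job(): hands the job in; it is judged then, once.
The state is a dict: "t": time; "joints": joint angles; "dq": joint speeds; "tau": joint torques, N m; "position": TCP position; "eef_rot": TCP orientation; "wrist_force": force on the tool from outside, world axes, zero at the start; "ft_torque": the same for the moment, N m; "gripper_width": finger opening in m; "finger_force": force on a finger pad.
Only numpy, scipy, OpenCV 4.12 (cv2) and the standard library are available. Lean on these libraries where they do the work, as an engineer would, in place of code of your own. Each camera call takes 0.05 s, during which the arm holds its last target. There are 200 camera calls.

### The job

Lay out this order in the shallow grey tray for its packing check: put the flat brown carton squarely on the middle of the white device box, and the tape roll flat on the middle of that carton; stand the bottle upright midway between the device box and the tin; and lay the black power brick flat in front of the tin (on the robot's side of it), its long axis pointing at the tin and about 2 cm of space between them. Front and sideways go by the tray's edges. Do not shift the device box or the tin, and leave the stapler and the grey cup where they are.

Things in the scene. Friction and masses are not known exactly. Their poses are not given: they have to be found in the camera images.
- carton_mid (a point): Centre (half-way up) of the flat brown carton, a closed box 95 (its x) x 56 (its y) x 36 (z) mm with a strip of tape along its top; about 0.2 kg. Starts flat on the picking mat, a flat green mat 6 mm thick fixed to the bench that carries the six loose goods, each standing free there.
- tape_mid (a point): Centre (half-way up, on the axis of the hole) of the tan roll of packing tape, lying flat with its axis (z) upright: outer diameter 54, hole 34, height 30 mm. Starts on the picking mat.
- bottle_mid (a point): Centre (half-way up) of the small white bottle with a grey cap, upright along its z: body diameter 44, height 85 mm. Starts on the picking mat.
- brick_mid (a point): Centre (half-way up) of the black power brick, a block 80 (its x, the long axis) x 42 (its y) x 32 (z) mm. Either end may point at the tin. Starts on the picking mat.
- device_box: White device box 110 (x) x 75 (y) x 40 (z) mm, 0.9 kg, loose, already in the order tray at one end of it (left or right); square with the tray. Origin at the centre of its underside; its flat top is 40 mm higher.
- tin: Upright metal tin with a paper band, diameter 54, height 70 mm, 0.6 kg, loose, already in the order tray at the other end. Origin at the centre of its underside. It stands 170 mm from the device box, centre to centre, along the tray's y.
- order_tray: Shallow grey tray fixed to the bench, 250 (x) x 310 (y) x 15 (z) mm, rim walls 5 mm thick, floor 5 mm thick. Origin at the centre of its underside; x points away from the robot's side (so the front of the tray, with a white tag, is -x), y to the left, z up. The device box and the tin stand at x = +35 mm, y = +85 and -85 mm in it, either way round. It lies to the left or the right of the picking mat, turned a few degrees.
- stapler: Steel stapler 100 x 28 x 45 mm lying among the goods on the picking mat; not part of the order. Origin at the centre of its underside, long axis x.
- cup: Grey open cup, rim diameter 52, height 55 mm, standing among the goods on the picking mat; not part of the order. Origin at the centre of its underside.
Not all that is in view belongs to the job. What is meant by the part that bears carton_mid is not orange, and is the smaller of those in its own colour.

How it is judged:
At the end, for the whole second after the job is handed in: Carton flat and square (0.2 rad) on the box, tape flat on it (centres within 12 mm); bottle upright on the tray floor, 15 mm of the line, under 97 mm from box and tin; brick flat before the tin, centres 75-99 mm apart, 15 mm sideways, 0.2 rad; all at rest (horizontal distance between carton_mid and device_box below 0.012 m and z of carton_mid in the frame of device_box between 0.052 and 0.064 m and angle between each of carton_mid, tape_mid, bottle_mid, brick_mid's own z axis and vertical below 0.1 rad and angle between the x axis of carton_mid and the x axis of device_box, either way round below 0.2 rad and horizontal distance between tape_mid and carton_mid below 0.012 m and z of tape_mid in the frame of carton_mid between 0.027 and 0.039 m and horizontal distance between bottle_mid and device_box below 0.097 m and horizontal distance between bottle_mid and tin below 0.097 m and x of bottle_mid in the frame of order_tray between 0.02 and 0.05 m and z of bottle_mid in the frame of order_tray between 0.0415 and 0.0535 m and horizontal distance between brick_mid and tin between 0.075 and 0.099 m and z of brick_mid in the frame of order_tray between 0.015 and 0.027 m and x of brick_mid in the frame of order_tray below 0 m and angle between the x axis of brick_mid and the x axis of order_tray, either way round below 0.2 rad and ((y of tin in the frame of order_tray above 0 m and y of brick_mid in the frame of order_tray between 0.07 and 0.1 m) or (y of tin in the frame of order_tray below 0 m and y of brick_mid in the frame of order_tray between -0.1 and -0.07 m)) and linear speed of each of carton, tape, bottle, brick below 0.02 m/s); the robot touches nothing.
It fails at once if the device box is shifted by more than 12 mm (distance of device_box from where it was at the start of the episode above 0.012 m).
It fails at once if the tin is shifted by more than 12 mm (distance of tin from where it was at the start of the episode above 0.012 m).
It fails at once if the stapler is shifted by more than 25 mm (distance of stapler from where it was at the start of the episode above 0.025 m).
It fails at once if the cup is shifted by more than 25 mm (distance of cup from where it was at the start of the episode above 0.025 m).
It also fails if it takes over 115 s, if anything falls off the work surface, if the arm or the gripper's body presses on something with over 40 N, if the wrist force passes 120 N, or if a joint passes its speed limit or range.

## Working session

There is one attempt and no reset: what is moved stays moved. The work goes in short steps, Python scripts to look and compute and a shell command to move; the robot and the scene stay as the last step left them, time stands still between calls to the robot, and variables do not carry over. Pictures are saved under pics/ and viewed, at most 14 in all, crops included, and the job is handed in when it is done.

```bash
mkdir -p pics; cat > h.py <<'E'
import numpy as np, cv2
from station import env, imaging, workorder
def grab(n):
    d=imaging.grab_frame(n); d['frame']=np.array(d['frame']); 
    for k in('mtx','dist_coeffs','rvec','tvec'): d[k]=np.array(d[k],float)
    return d
def save(d,f,crop=None,s=1):
    im=d['frame'][:,:,::-1]
    if crop: x0,y0,x1,y1=crop; im=im[y0:y1,x0:x1]
    cv2.imwrite('pics/'+f,cv2.resize(im,None,fx=s,fy=s,interpolation=cv2.INTER_CUBIC))
def ray(d,uv,z):
    uv=np.array(uv,float).reshape(-1,1,2)
    p=cv2.undistortPoints(uv,d['mtx'],d['dist_coeffs']).reshape(-1,2)
    R=cv2.Rodrigues(d['rvec'])[0]; c=-R.T@d['tvec'].ravel()
    v=np.c_[p,np.ones(len(p))]@R
    return c+v*((z-c[2])/v[:,2])[:,None]
def proj(d,P):
    return cv2.projectPoints(np.array(P,float).reshape(-1,3),d['rvec'],d['tvec'],d['mtx'],d['dist_coeffs'])[0].reshape(-1,2)
E
python3 - <<'E'
from h import *
for n in('scene','top'):
    d=grab(n); save(d,n+'0.png',s=1.42)
    R=cv2.Rodrigues(d['rvec'])[0]; print(n,-R.T@d['tvec'].ravel())
s=env.read_state(); print(s['t'],s['position'],s['eef_rot'],s['wrist_force'],s['gripper_width'])
E
```

```text
scene [ 1.45619307 -0.40205704  0.77277496]
top [ 0.49257467 -0.01057668  0.95676357]
0.1 [ 0.12686578 -0.53463056  0.2305751 ] [-3.11876576e+00 -3.64709249e-01 -5.71894265e-05] [-0.86271877 -0.38670506 -0.08741124] 0.08542407816575842
```

View pics/top0.png

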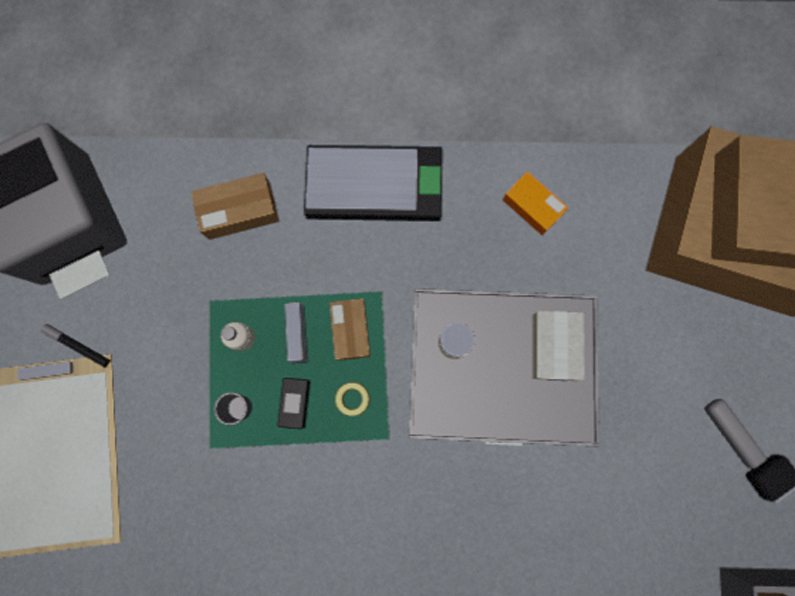

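View pics/scene0.png

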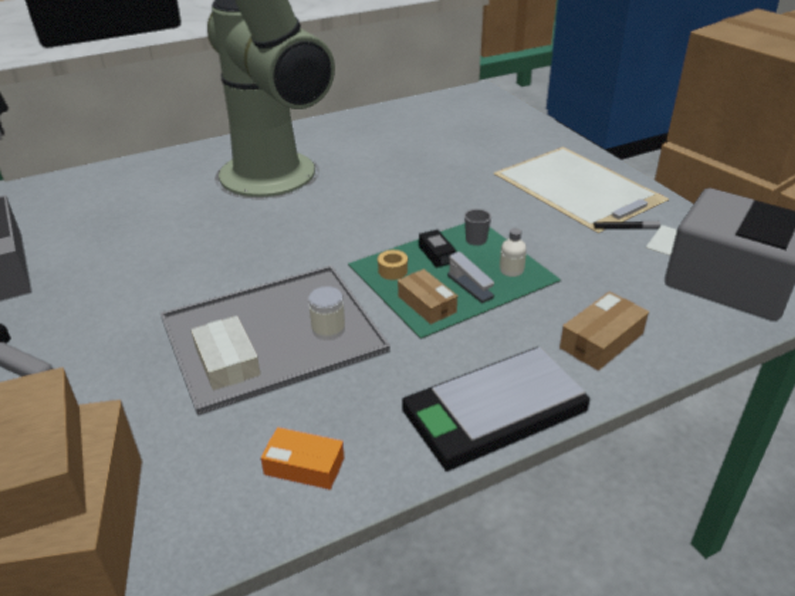

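```bash
python3 - <<'E'
from h import *
d=grab('top'); save(d,'mat.png',(140,195,430,325),2.75)
f=d['frame']; hsv=cv2.cvtColor(f,cv2.COLOR_RGB2HSV)
# rough pts (view coords/1.42): name,(u,v),z
for n,u,v,z in [('carton',350,328,.042),('tape',352,400,.036),('bottle',235,331,.08),('brick',293,403,.038),('stapler',295,332,.05),('cup',231,408,.06),('tin',457,340,.075),('box',559,345,.045),('trFL',410,437,.015),('trFR',597,444,.015),('trBL',416,291,.015),('trBR',597,297,.015)]:
    print(n,ray(d,(u/1.42,v/1.42),z)[0].round(3), hsv[int(v/1.42),int(u/1.42)])
w=grab('wrist'); save(w,'wrist0.png')
R=cv2.Rodrigues(w['rvec'])[0]; print(-R.T@w['tvec'].ravel(), R[2])
E
```

```text
carton [0.599 0.08  0.042] [ 16 129 119]
tape [0.482 0.074 0.036] [ 81 130  94]
bottle [0.586 0.259 0.08 ] [ 0 11 67]
brick [0.475 0.169 0.038] [150   5 158]
stapler [0.589 0.169 0.05 ] [118  23 153]
cup [0.465 0.263 0.06 ] [165   7 156]
tin [ 0.58  -0.092  0.075] [118  22 148]
box [ 0.578 -0.26   0.045] [ 70   4 177]
trFL [ 0.424 -0.022  0.015] [115  11 135]
trFR [ 0.42  -0.327  0.015] [128  10 100]
trBL [ 0.668 -0.028  0.015] [135   8 121]
trBR [ 0.664 -0.335  0.015] [120   9 139]
[ 0.20609967 -0.51620927  0.37312816] [-0.30685362 -0.07038383 -0.94915066]
```

View pics/mat.png

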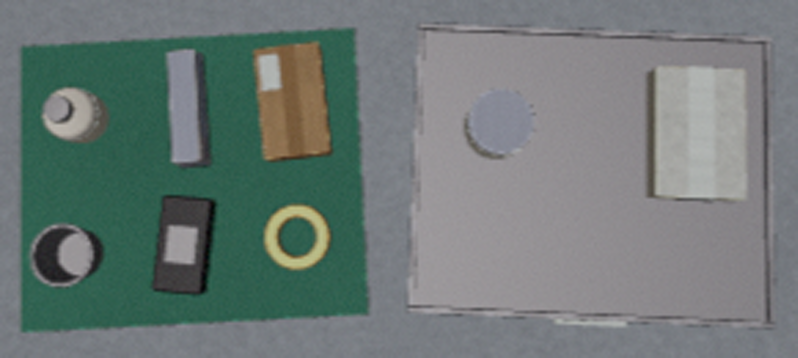

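On the crop: the candidates for the carton are brown on the mat at (292,100) in the crop (= (350,328) in the top view), a larger brown box at (235,205) off the mat, and an orange one at (535,203). The mat one fits: it is brown, the smaller of the two brown boxes, about 57x95 mm and on the green mat. Next: wrist views from closer up.

```bash
M="python3 -m handwheel"
python3 -m handwheel '[[[0,0,0,0,0,0.074],[0,0,0,0,0,0.074],[0.082,-0.071,-0.014,0,0,0],[0.082,-0.071,-0.014,0,0,0],[0.082,-0.071,-0.014,0,0,0]]]' 0 >/dev/null
python3 -m handwheel '[[[0.082,-0.071,-0.014,0,0,0],[0.082,-0.071,-0.014,0,0,0],[0.082,-0.071,-0.014,0,0,0],[0.082,-0.071,-0.014,0,0,0],[0.082,-0.071,-0.014,0,0,0]]]'
python3 -m handwheel '[[[0.082,-0.071,-0.014,0,0,0],[0.082,-0.071,-0.014,0,0,0],[0,0,0,0,0,0],[0,0,0,0,0,0]]]'
python3 - <<'E'
from h import *
import pickle
w=grab('wrist'); save(w,'wtray.png',s=1.42); pickle.dump(w,open('wtray.pkl','wb')); print(w['mtx'][0,0])
E
python3 -m handwheel '[[[0,-0.1,0,0,0,0],[0,-0.1,0,0,0,0],[0,-0.1,0,0,0,0],[0,-0.1,0,0,0,0],[0,-0.1,0,0,0,0]]]'
python3 -m handwheel '[[[0,-0.1,0,0,0,0],[0,-0.1,0,0,0,0],[0,0,0,0,0,0],[0,0,0,0,0,0]]]'
python3 - <<'E'
from h import *
import pickle
w=grab('wrist'); save(w,'wmat.png',s=1.42); pickle.dump(w,open('wmat.pkl','wb')); print(env.read_state()['position'])
E
```

```text
t: 1.45
position: [0.4559, -0.2497, 0.2875]
eef_rot: [3.141, 0.0, 0.0]
wrist_force: [0.4, -1.0, -0.0]
gripper_width: 0.0853
finger_force: 0.0
t: 1.95
position: [0.5364, -0.18, 0.3008]
eef_rot: [-3.142, -0.001, 0.002]
wrist_force: [-0.3, -0.7, -0.2]
gripper_width: 0.0851
finger_force: 0.0
316.06380905898897
t: 2.62
position: [0.536, 0.0698, 0.3013]
eef_rot: [3.141, -0.004, -0.0]
wrist_force: [-0.0, 0.2, -0.0]
gripper_width: 0.0855
finger_force: 0.0
t: 3.12
position: [0.5374, 0.1222, 0.3022]
eef_rot: [-3.103, -0.109, 0.003]
wrist_force: [-0.4, 0.5, -0.6]
gripper_width: 0.0856
finger_force: 0.0
[0.53745676 0.12215312 0.30215535]
```

View pics/wtray.png

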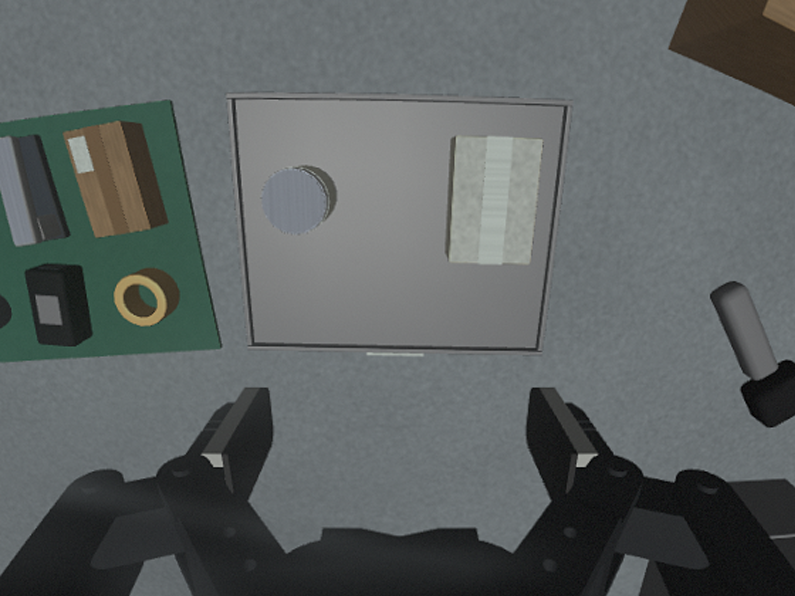

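View pics/wmat.png

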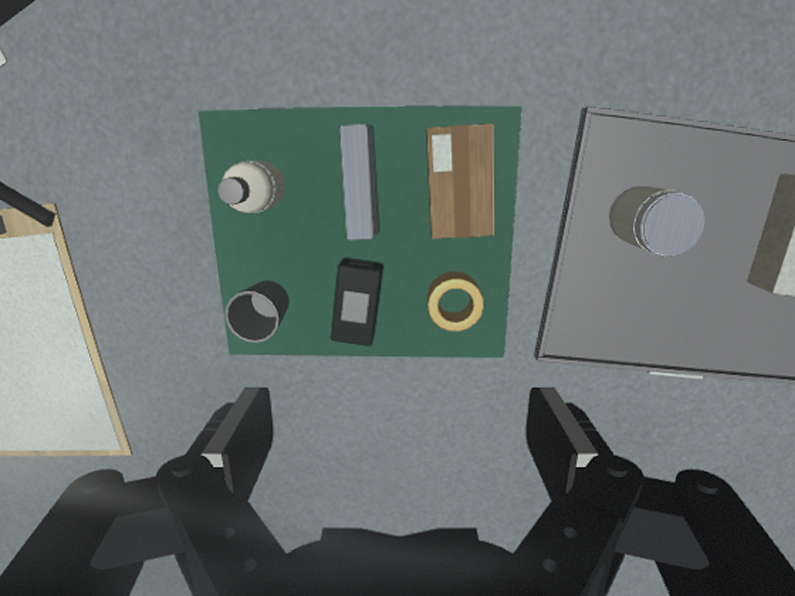

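```bash
python3 - <<'E'
from h import *
import pickle
wt=pickle.load(open('wtray.pkl','rb')); wm=pickle.load(open('wmat.pkl','rb'))
print(env.read_state()['joints'])
def quad(n,d,pts,z):
    p=ray(d,np.array(pts)/1.42,z)[:,:2]
    c=p.mean(0); e=[np.linalg.norm(p[i]-p[(i+1)%4]) for i in range(4)]
    ax=(p[0]+p[1]-p[2]-p[3])/2   # back minus front = +x axis
    print(n,c.round(4),np.round(e,3),'yaw',round(float(np.arctan2(ax[1],ax[0])),3)); return c
# view corners order BL BR FR FL
quad('tray',wt,[(229,95),(572,103),(541,351),(251,348)],.015)
quad('box',wt,[(457,137),(544,139),(530,265),(449,263)],.045)
quad('carton',wm,[(428,128),(494,125),(494,236),(432,239)],.042)
quad('brick',wm,[(343,267),(382,264),(373,345),(331,342)],.038)
quad('stapler',wm,[(341,125),(368,125),(372,239),(346,239)],.051)
for n,d,u,v,z in [('tin',wt,297,200,.075),('tape',wm,456,304,.036),('bottle',wm,232,191,.091),('cup',wm,254,313,.061)]: print(n,ray(d,(u/1.42,v/1.42),z)[0])
# colour-mask checks
def m(n,d,lo,hi,roi,z):
    h=cv2.cvtColor(d['frame'],cv2.COLOR_RGB2HSV); k=cv2.inRange(h,np.array(lo),np.array(hi)); M=np.zeros_like(k)
    x0,y0,x1,y1=(np.array(roi)/1.42).astype(int); M[y0:y1,x0:x1]=k[y0:y1,x0:x1]
    M=cv2.morphologyEx(M,cv2.MORPH_OPEN,np.ones((3,3)))
    c=max(cv2.findContours(M,0,2)[0],key=cv2.contourArea)
    P=ray(d,c.reshape(-1,2),z)[:,:2].astype(np.float32)
    print(n,cv2.minAreaRect(P),cv2.minEnclosingCircle(P))
m('carton',wm,(8,70,60),(25,255,255),(415,110,505,250),.042)
m('tape',wm,(15,80,100),(30,255,255),(420,265,495,340),.036)
m('tin',wt,(105,15,120),(135,60,255),(255,155,345,245),.075)
m('box',wt,(0,0,165),(179,60,255),(430,120,560,280),.045)
m('brick',wm,(0,0,0),(179,255,52),(325,270,390,350),.038)
E
```

```text
[ 0.06891906  0.29029724 -0.06166152  1.21967039  0.03706855  3.14050594]
tray [ 0.5444 -0.1788] [0.306 0.242 0.305 0.245] yaw -0.019
box [ 0.5764 -0.2637] [0.074 0.11  0.074 0.109] yaw -0.027
carton [0.597  0.0814] [0.055 0.094 0.056 0.095] yaw 0.127
brick [0.4761 0.1686] [0.037 0.083 0.042 0.078] yaw -0.086
stapler [0.5909 0.1719] [0.022 0.095 0.023 0.096] yaw 0.084
tin [ 0.58218989 -0.09706533  0.075     ]
tape [0.48486327 0.07404645 0.036     ]
bottle [0.5819466  0.26541606 0.091     ]
cup [0.46902757 0.26154612 0.061     ]
carton ((0.5980585217475891, 0.08275865018367767), (0.09418686479330063, 0.05580515041947365), 7.329561710357666) ((0.5977984070777893, 0.08238107711076736), 0.053331099450588226)
tape ((0.4828891158103943, 0.07350088655948639), (0.04890628159046173, 0.052417390048503876), 41.72315216064453) ((0.4844188392162323, 0.0749189630150795), 0.02682141214609146)
tin ((0.580799400806427, -0.09316324442625046), (0.05165966600179672, 0.05080372840166092), 30.971315383911133) ((0.581204354763031, -0.09400978684425354), 0.026509879156947136)
box ((0.5774281620979309, -0.26299768686294556), (0.022347215563058853, 0.1093348041176796), 88.38941192626953) ((0.5774751901626587, -0.26222696900367737), 0.05529399216175079)
brick ((0.4519495666027069, 0.15287652611732483), (0.004585662391036749, 0.0027918019331991673), 2.9242875576019287) ((0.4519505798816681, 0.15287193655967712), 0.0027008135803043842)
```

```bash
cat >> h.py <<'E'
def go(P=None,yaw=None):
    """tool-axis delta (units) from the present pose to world point P with tool y-line yaw (mod pi, nearest); shift given in present axes"""
    from scipy.spatial.transform import Rotation as Ro
    s=env.read_state(); R=Ro.from_rotvec(s['eef_rot']); p=np.array(s['position'])
    cur=np.arctan2(R.as_matrix()[1,0],R.as_matrix()[0,0]); o=[]
    print('t',round(s['t'],2),'pos',p.round(4),'yaw',round(cur,3),'tilt',(R.as_matrix()[:,2]).round(3),'w',round(s['gripper_width'],4),'F',np.round(s['wrist_force'],1),'j6',round(s['joints'][5],2))
    if P is not None: print(' shift units now-axes',(R.inv().apply(np.array(P)-p)/.5).round(4))
    if yaw is not None:
        e=(yaw-cur+np.pi/2)%np.pi-np.pi/2; print(' turn wz units',round(-e/(np.pi/2),4))
        if P is not None:
            R2=Ro.from_euler('z',e)*R; print(' shift units after turn',(R2.inv().apply(np.array(P)-p)/.5).round(4))
E
python3 -m handwheel '[[[0,0,0,0,0,-0.1132],[0,0,0,0,0,-0.1132],[0,0,0,0,0,-0.1132],[0,0,0,0,0,-0.1132],[0,0,0,0,0,-0.1132]]]' 0 >/dev/null
python3 -m handwheel '[[[0,0,0,0,0,-0.1132],[0,0,0,0,0,-0.1132],[0,0,0,0,0,-0.1132],[0,0,0,0,0,-0.1132],[0,0,0,0,0,-0.1132]]]' >/dev/null
python3 -m handwheel '[[[0,0,0,0,0,-0.1132],[0,0,0,0,0,-0.1132],[0,0,0,0,0,-0.1132],[0,0,0,0,0,-0.1132],[0,0,0,0,0,-0.1132]]]' >/dev/null
python3 -m handwheel '[[[0,0,0,0,0,-0.1132],[0,0,0,0,0,-0.1132],[0,0,0,0,0,-0.1132],[0,0,0,0,0,0]]]'
python3 - <<'E'
from h import *
import pickle
go((.5975,.082,.12),.128)
w=grab('wrist'); save(w,'wmat2.png',s=1.42); pickle.dump(w,open('wmat2.pkl','wb'))
E
```

```text
t: 5.55
position: [0.5375, 0.1223, 0.3022]
eef_rot: [0.199, -3.134, -0.058]
wrist_force: [0.9, -0.2, 0.5]
gripper_width: 0.0851
finger_force: 0.0
t 5.55 pos [0.5375 0.1223 0.3022] yaw -3.015 tilt [-0.003  0.037 -0.999] w 0.0851 F [ 0.9 -0.2  0.5] j6 -0.06
 shift units now-axes [-0.1083 -0.1087  0.3607]
 turn wz units -0.0006
 shift units after turn [-0.1082 -0.1088  0.3607]
```

View pics/wmat2.png

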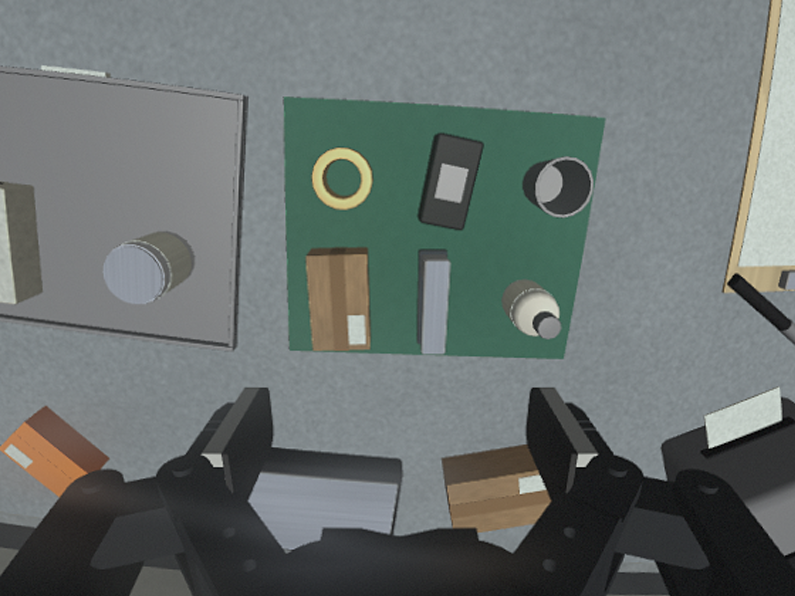

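```bash
python3 - <<'E'
s=open('h.py').read(); s=s[:s.index('def go(')]+'''def go(P,yaw):
    """turn (tool axes) to pointing straight down with tool-x yaw (mod pi, nearest), then shift in the axes after that turn"""
    from scipy.spatial.transform import Rotation as Ro
    s=env.read_state(); R=Ro.from_rotvec(s['eef_rot']); p=np.array(s['position']); m=R.as_matrix()
    cur=np.arctan2(m[1,0],m[0,0]); e=(yaw-cur+np.pi/2)%np.pi-np.pi/2
    R2=Ro.from_euler('z',cur+e)*Ro.from_rotvec([np.pi,0,0])
    print('t',round(s['t'],2),'pos',p.round(4),'yaw',round(cur,3),'tilt',m[:2,2].round(3),'w',round(s['gripper_width'],4),'ff',round(float(np.max(s['finger_force'])),1),'F',np.round(s['wrist_force'],1),'j6',round(s['joints'][5],2))
    print(' turn',((R.inv()*R2).as_rotvec()/(np.pi/2)).round(4),'then shift',(R2.inv().apply(np.array(P)-p)/.5).round(4))
'''
open('h.py','w').write(s)
E
python3 - <<'E'
from h import *
import pickle
d=pickle.load(open('wmat2.pkl','rb'))
def quad(n,pts,z):
    p=ray(d,np.array(pts)/1.42,z)[:,:2]; e=[np.linalg.norm(p[i]-p[(i+1)%4]) for i in range(4)]
    ax=(p[2]+p[3]-p[0]-p[1])/2; print(n,p.mean(0).round(4),np.round(e,3),'yaw',round(float(np.arctan2(ax[1],ax[0])),3))
quad('carton',[(306,255),(368,254),(369,348),(312,350)],.042)
quad('brick',[(438,134),(483,141),(465,229),(420,222)],.038)
quad('stapler',[(421,256),(450,256),(445,352),(421,353)],.051)
for n,u,v,z in [('tin',134,272,.075),('tape',342,179,.036),('bottle',547,325,.091),('cup',564,186,.061)]: print(n,ray(d,(u/1.42,v/1.42),z)[0].round(4))
go((.5975,.082,.12),.128)
E
```

```text
carton [0.5973 0.0827] [0.056 0.094 0.056 0.094] yaw 0.119
brick [0.4748 0.1714] [0.04  0.078 0.042 0.077] yaw -0.049
stapler [0.5866 0.1714] [0.026 0.095 0.023 0.095] yaw 0.127
tin [ 0.5775 -0.0908  0.075 ]
tape [0.4838 0.0752 0.036 ]
bottle [0.5797 0.2648 0.091 ]
cup [0.4639 0.2641 0.061 ]
t 5.6 pos [0.5375 0.1225 0.3022] yaw -3.015 tilt [-0.003  0.037] w 0.0854 ff 0.0 F [ 1.2 -0.6  0.9] j6 -0.06
 turn [ 0.0238  0.0009 -0.001 ] then shift [-0.1087 -0.0957  0.3644]
```

```bash
python3 -m handwheel '[[[0,0,0,0.0238,0.0009,-0.001],[-0.0362,-0.0319,0.08,0,0,0],[-0.0362,-0.0319,0.08,0,0,0],[-0.0362,-0.0319,0.08,0,0,0],[0,0,0.08,0,0,0]]]' 0 >/dev/null
python3 -m handwheel '[[[0,0,0.08,0,0,0],[0,0,0.06,0,0,0],[0,0,0,0,0,0],[0,0,0,0,0,0]]]'
python3 - <<'E'
from h import *
go((.5973,.0825,.012),.123)
E
```

```text
t: 6.72
position: [0.5984, 0.0833, 0.0734]
eef_rot: [-0.207, 3.133, -0.001]
wrist_force: [-0.1, 0.6, 0.4]
gripper_width: 0.0854
finger_force: 0.0
t 6.72 pos [0.5984 0.0833 0.0734] yaw -3.009 tilt [ 0.002 -0.   ] w 0.0854 ff 0.0 F [-0.1  0.6  0.4] j6 -0.12
 turn [-0.0003  0.0011  0.0058] then shift [ 0.0025 -0.0013  0.1228]
```

```bash
python3 -m handwheel '[[[0.0025,-0.0013,0.0614,0,0.001,0.0058],[0,0,0.0614,0,0,0],[0,0,0,0,0,0],[0,0,0,0,0,0]]]' 0 
python3 -m handwheel '[[[0,0,0,0,0,0],[0,0,0,0,0,0],[0,0,0,0,0,0],[0,0,0,0,0,0],[0,0,0,0,0,0]]]' 1
python3 -m handwheel '[[[0,0,0,0,0,0],[0,0,0,0,0,0],[0,0,0,0,0,0],[0,0,0,0,0,0]]]' 1
python3 -m handwheel '[[[0,0,-0.03,0,0,0],[0,0,-0.09,0,0,0],[0,0,-0.09,0,0,0],[0,0,-0.09,0,0,0],[0,0,0,0,0,0]]]'
python3 - <<'E'
from h import *
go((.577,-.2637,.1),-.026)
w=grab('wrist'); save(w,'held.png')
E
```

```text
t: 7.22
position: [0.5979, 0.0823, 0.0128]
eef_rot: [-0.193, 3.134, -0.0]
wrist_force: [-0.1, -0.2, 0.1]
gripper_width: 0.085
finger_force: 0.0
t: 7.85
position: [0.5977, 0.0822, 0.0125]
eef_rot: [-0.194, 3.134, -0.001]
wrist_force: [-1.0, -0.1, 6.4]
gripper_width: 0.0551
finger_force: 65.1
t: 8.35
position: [0.5977, 0.0822, 0.0125]
eef_rot: [-0.193, 3.134, -0.001]
wrist_force: [-0.8, -0.6, 5.5]
gripper_width: 0.0547
finger_force: 65.1
t: 8.98
position: [0.5994, 0.0824, 0.1659]
eef_rot: [-0.193, 3.129, -0.0]
wrist_force: [0.7, 0.4, -2.7]
gripper_width: 0.0552
finger_force: 64.3
t 8.97 pos [0.5994 0.0824 0.1659] yaw -3.018 tilt [0.007 0.   ] w 0.0552 ff 64.3 F [ 0.7  0.4 -2.7] j6 -0.11
 turn [-0.0001  0.0044  0.095 ] then shift [ 0.0269 -0.6931  0.1317]
```

View pics/held.png

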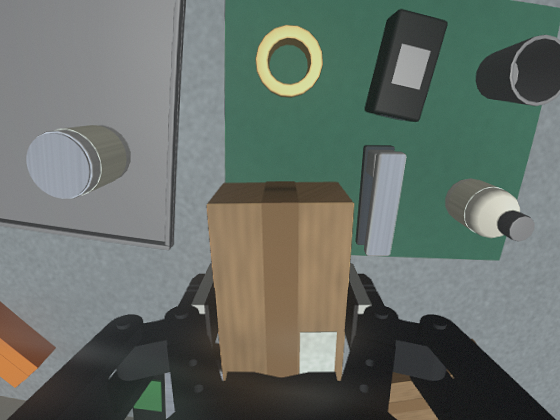

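```bash
python3 -m handwheel '[[[0,0,0,0,0.0044,0.095],[0.0038,-0.099,0,0,0,0],[0.0038,-0.099,0,0,0,0],[0.0038,-0.099,0,0,0,0],[0.0038,-0.099,0,0,0,0]]]' >/dev/null
python3 -m handwheel '[[[0.0038,-0.099,0,0,0,0],[0.0038,-0.099,0,0,0,0],[0.0038,-0.099,0,0,0,0],[0,0,0,0,0,0],[0,0,0,0,0,0]]]'
python3 - <<'E'
from h import *
go((.577,-.2637,.0525),-.026)
E
```

```text
t: 10.28
position: [0.5731, -0.263, 0.1595]
eef_rot: [-0.041, -3.13, -0.003]
wrist_force: [0.2, 0.9, -1.4]
gripper_width: 0.055
finger_force: 64.5
t 10.28 pos [ 0.5731 -0.263   0.1595] yaw 3.115 tilt [-0.011  0.002] w 0.055 ff 64.5 F [ 0.2  0.9 -1.4] j6 -0.52
 turn [ 0.001  -0.007  -0.0003] then shift [-0.0078 -0.0012  0.214 ]
```

```bash
python3 -m handwheel '[[[0,0,0,0.001,-0.007,0],[-0.0039,-0.0006,0.09,0,0,0],[-0.0039,-0.0006,0.08,0,0,0],[0,0,0,0,0,0],[0,0,0,0,0,0]]]' >/dev/null
python3 - <<'E'
from h import *
go((.577,-.2637,.0525),-.026)
w=grab('wrist'); save(w,'over_box.png')
E
```

```text
t 10.9 pos [ 0.5792 -0.2643  0.0776] yaw 3.117 tilt [ 0.004 -0.003] w 0.0549 ff 64.4 F [-0.7 -0.4 -0.7] j6 -0.52
 turn [-0.0019  0.0026  0.0007] then shift [0.0045 0.0012 0.0501]
```

View pics/over_box.png

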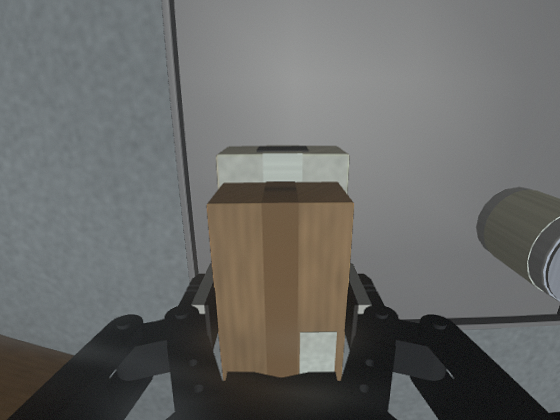

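```bash
python3 -m handwheel '[[[0.0045,0.001,0.03,-0.0019,0.0026,0.0007],[0,0,0.016,0,0,0],[0,0,0.0035,0,0,0],[0,0,0,0,0,0]]]'
python3 - <<'E'
from h import *
go((.577,-.2637,.0515),-.026)
E
```

```text
t: 11.45
position: [0.576, -0.2641, 0.0516]
eef_rot: [-0.043, -3.14, -0.001]
wrist_force: [-1.9, 0.5, 1.6]
gripper_width: 0.0547
finger_force: 64.8
t 11.45 pos [ 0.576  -0.2641  0.0516] yaw 3.114 tilt [-0.002  0.001] w 0.0547 ff 64.8 F [-1.9  0.5  1.6] j6 -0.52
 turn [ 0.0006 -0.001  -0.0007] then shift [-0.0019  0.0008  0.0002]
```

```bash
python3 -m handwheel '[[[0,0,0,0,0,0],[0,0,0,0,0,0],[0,0,0,0,0,0],[0,0,0,0,0,0]]]' 0 >/dev/null
python3 -m handwheel '[[[0,0,-0.04,0,0,0],[0,0,-0.1,0,0,0],[0,0,-0.1,0,0,0],[0,0,0,0,0,0]]]'
python3 - <<'E'
from h import *
import pickle
w=grab('wrist'); save(w,'placed1.png'); pickle.dump(w,open('p1.pkl','wb'))
go((.4845,.0747,.165),0)
E
```

```text
t: 12.45
position: [0.5792, -0.2659, 0.1764]
eef_rot: [0.042, 3.135, -0.006]
wrist_force: [-0.2, -0.6, -0.2]
gripper_width: 0.0852
finger_force: 0.0
t 12.5 pos [ 0.5778 -0.265   0.1737] yaw 3.115 tilt [ 0.003 -0.002] w 0.0855 ff 0.0 F [ 0.5 -0.3 -0.8] j6 -0.52
 turn [-0.001   0.0018 -0.0172] then shift [0.1865 0.6795 0.0175]
```

View pics/placed1.png

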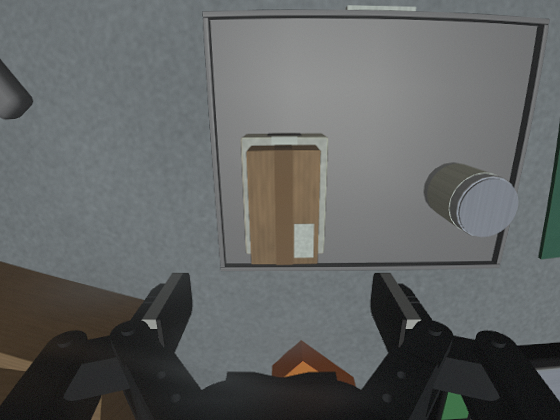

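```bash
python3 - <<'E'
from h import *
import pickle
d=pickle.load(open('p1.pkl','rb'))
p=ray(d,[(247,150),(321,150),(320,263),(252,264)],.081)[:,:2]; print(p.mean(0), p)
print(ray(d,[(242,145),(327,144),(324,252),(246,252)],.045), ray(d,[(487,205)],.075))
E
python3 -m handwheel '[[[0,0,0,-0.001,0.0018,-0.0172],[0.0266,0.097,0.002,0,0,0],[0.0266,0.097,0.002,0,0,0],[0.0266,0.097,0.002,0,0,0],[0.0266,0.097,0.002,0,0,0]]]' 0 >/dev/null
python3 -m handwheel '[[[0.0266,0.097,0.002,0,0,0],[0.0266,0.097,0.002,0,0,0],[0.0266,0.097,0.002,0,0,0],[0,0,0.05,0,0,0],[0,0,0,0,0,0]]]' 0 >/dev/null
python3 - <<'E'
from h import *
go((.4845,.0747,.012),0)
d=grab('wrist'); save(d,'tape1.png')
h=cv2.cvtColor(d['frame'],cv2.COLOR_RGB2HSV); k=cv2.inRange(h,np.array((15,80,100)),np.array((30,255,255)))
for c in cv2.findContours(k,0,2)[0]:
    if cv2.contourArea(c)>300:
        P=ray(d,c.reshape(-1,2),.036)[:,:2].astype(np.float32); print(cv2.minEnclosingCircle(P),cv2.fitEllipse(P))
E
```

```text
[ 0.5761291  -0.26272476] [[ 0.52813382 -0.28996054]
 [ 0.52962943 -0.23482769]
 [ 0.62366719 -0.23446125]
 [ 0.62308599 -0.29164956]]
[[ 0.52839671 -0.29805509  0.045     ]
 [ 0.52951917 -0.22545196  0.045     ]
 [ 0.63112906 -0.22644964  0.045     ]
 [ 0.62914457 -0.30095929  0.045     ]] [[ 0.57803324 -0.09522942  0.075     ]]
t 13.75 pos [0.4804 0.0759 0.1381] yaw -3.14 tilt [-0.01   0.002] w 0.0852 ff 0.0 F [-0.4 -0.   0.4] j6 0.0
 turn [ 0.0015 -0.0065  0.0012] then shift [-0.0081 -0.0023  0.2522]
((0.4827684462070465, 0.07428605854511261), 0.026726247742772102) ((0.482841432094574, 0.07429257780313492), (0.05212972313165665, 0.052403297275304794), 177.73532104492188)
```

```bash
python3 -m handwheel '[[[0,0,0,0.0015,-0.0065,0.0012],[-0.0068,-0.0028,0.1,0,0,0],[0,0,0.1,0,0,0],[0,0,0.052,0,0,0],[0,0,0,0,0,0]]]' 0
python3 -m handwheel '[[[0,0,0,0,0,0],[0,0,0,0,0,0],[0,0,0,0,0,0],[0,0,0,0,0,0],[0,0,0,0,0,0]]]' 1
python3 - <<'E'
from h import *
go((.484,.0745,.012),0)
E
python3 -m handwheel '[[[0,0,0,0,0,0],[0,0,-0.03,0,0,0],[0,0,-0.09,0,0,0],[0,0,-0.09,0,0,0],[0,0,-0.09,0,0,0]]]' 1
python3 - <<'E'
from h import *
go((.5762,-.2627,.165),-.026)
E
```

```text
t: 14.42
position: [0.486, 0.0733, 0.0134]
eef_rot: [0.005, 3.139, 0.0]
wrist_force: [-0.4, -0.0, 0.3]
gripper_width: 0.0854
finger_force: 0.0
t: 15.05
position: [0.4889, 0.0738, 0.0168]
eef_rot: [0.003, 3.132, -0.0]
wrist_force: [-1.8, -0.5, 7.9]
gripper_width: 0.0514
finger_force: 61.1
t 15.05 pos [0.4889 0.0738 0.0168] yaw 3.139 tilt [ 0.01 -0.  ] w 0.0514 ff 61.1 F [-1.8 -0.5  7.9] j6 0.0
 turn [-0.0002  0.0062 -0.0014] then shift [0.0099 0.0014 0.0096]
t: 15.68
position: [0.4864, 0.074, 0.1675]
eef_rot: [0.003, 3.134, 0.0]
wrist_force: [0.9, -0.3, -1.1]
gripper_width: 0.0512
finger_force: 62.5
t 15.68 pos [0.4864 0.074  0.1675] yaw 3.14 tilt [0.008 0.   ] w 0.0512 ff 62.5 F [ 0.9 -0.3 -1.1] j6 0.0
 turn [0.0001 0.0049 0.0154] then shift [-0.197  -0.6684  0.005 ]
```

```bash
python3 - <<'E'
from h import *
d=grab('wrist'); save(d,'heldtape.png')
h=cv2.cvtColor(d['frame'],cv2.COLOR_RGB2HSV); k=cv2.inRange(h,np.array((15,80,100)),np.array((30,255,255)))
z=.1675+.0195
for c in cv2.findContours(k,0,2)[0]:
    if cv2.contourArea(c)>300:
        for zz in (z,z+.005):
            P=ray(d,c.reshape(-1,2),zz)[:,:2].astype(np.float32); print(cv2.minEnclosingCircle(P),cv2.fitEllipse(P))
print(env.read_state()['position'])
E
```

```text
((0.4798690676689148, 0.07424517720937729), 0.02663780190050602) ((0.4799004793167114, 0.0741761103272438), (0.05188997834920883, 0.052514899522066116), 85.0303726196289)
((0.47682881355285645, 0.07423437386751175), 0.02558814361691475) ((0.4768218696117401, 0.07417372614145279), (0.04976893216371536, 0.050368309020996094), 85.03028106689453)
[0.4897066  0.07411683 0.17317127]
```

View pics/heldtape.png

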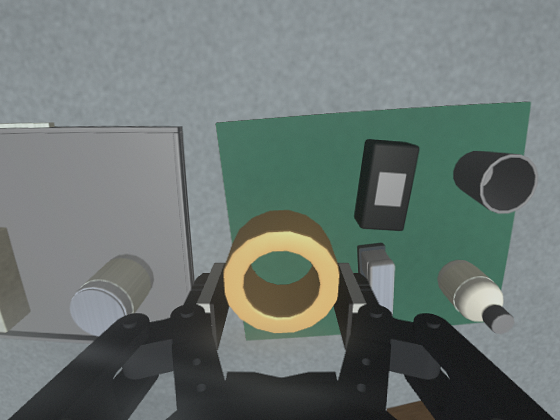

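```bash
python3 -m handwheel '[[[0,0,0,0,0,0],[0,0,0,0,0,0],[0,0,0,0,0,0]]]' >/dev/null
python3 - <<'E'
from h import *
for i in range(2):
    go((.5762,-.2627,.165),-.026)
    d=grab('wrist')
    h=cv2.cvtColor(d['frame'],cv2.COLOR_RGB2HSV); k=cv2.inRange(h,np.array((15,80,100)),np.array((30,255,255)))
    for c in cv2.findContours(k,0,2)[0]:
        if cv2.contourArea(c)>300:
            P=ray(d,c.reshape(-1,2),.1732+.0215)[:,:2].astype(np.float32); print(cv2.minEnclosingCircle(P))
            P=ray(d,c.reshape(-1,2),.1732+.0135)[:,:2].astype(np.float32); print(cv2.minEnclosingCircle(P))
go((.5762,-.2627,.165),-.026)
E
```

```text
t 16.1 pos [0.4853 0.0739 0.1634] yaw 3.14 tilt [0.003 0.   ] w 0.0511 ff 62.6 F [ 0.3  1.1 -1.3] j6 0.0
 turn [0.0001 0.0022 0.0153] then shift [-0.1993 -0.6683 -0.0031]
((0.47154176235198975, 0.0741543099284172), 0.02414504811167717)
((0.47640907764434814, 0.07415995746850967), 0.02587965689599514)
t 16.15 pos [0.4854 0.0739 0.1635] yaw 3.14 tilt [0.004 0.   ] w 0.0514 ff 62.6 F [ 0.6 -0.6 -0.6] j6 0.0
 turn [0.0001 0.0023 0.0153] then shift [-0.199  -0.6683 -0.003 ]
((0.4718055725097656, 0.07419325411319733), 0.024047862738370895)
((0.4766911566257477, 0.0742008313536644), 0.02578333020210266)
t 16.2 pos [0.4856 0.0739 0.1636] yaw 3.14 tilt [0.004 0.   ] w 0.0514 ff 62.6 F [ 0.6  0.3 -1.5] j6 0.0
 turn [0.0001 0.0024 0.0153] then shift [-0.1986 -0.6683 -0.0028]
```

```bash
python3 -m handwheel '[[[0,0,0,0,0,0.0153],[-0.0276,-0.0958,0,0,0,0],[-0.0276,-0.0958,0,0,0,0],[-0.0276,-0.0958,0,0,0,0],[-0.0276,-0.0958,0,0,0,0]]]' >/dev/null
python3 -m handwheel '[[[-0.0276,-0.0958,0,0,0,0],[-0.0276,-0.0958,0,0,0,0],[-0.0276,-0.0958,0,0,0,0],[0,0,0,0,0,0],[0,0,0,0,0,0]]]' >/dev/null
python3 -m handwheel '[[[0,0,0,0,0,0],[0,0,0,0,0,0]]]' >/dev/null
python3 - <<'E'
from h import *
go((.582,-.2632,.0925),-.026)
E
```

```text
t 17.7 pos [ 0.5742 -0.2625  0.1653] yaw 3.117 tilt [0.006 0.   ] w 0.0514 ff 62.6 F [-0.2 -0.5 -0.7] j6 -0.52
 turn [0.0002 0.0038 0.0009] then shift [-0.0156 -0.0009  0.1456]
```

```bash
python3 -m handwheel '[[[0,0,0,0,0.0038,0],[-0.0156,-0.0009,0.06,0,0,0],[0,0,0.05,0,0,0],[0,0,0,0,0,0],[0,0,0,0,0,0]]]' >/dev/null
python3 -m handwheel '[[[0,0,0,0,0,0],[0,0,0,0,0,0]]]' >/dev/null
python3 - <<'E'
from h import *
d=grab('wrist'); save(d,'overcarton.png')
go((.582,-.2632,.0925),-.026)
h=cv2.cvtColor(d['frame'],cv2.COLOR_RGB2HSV); k=cv2.inRange(h,np.array((15,80,100)),np.array((30,255,255)))
for c in cv2.findContours(k,0,2)[0]:
    if cv2.contourArea(c)>300:
        P=ray(d,c.reshape(-1,2),env.read_state()['position'][2]+.0193)[:,:2].astype(np.float32); print(cv2.minEnclosingCircle(P))
E
```

```text
t 18.62 pos [ 0.5825 -0.2647  0.111 ] yaw 3.116 tilt [ 0.001 -0.001] w 0.0514 ff 62.7 F [ 0.2  0.5 -0.4] j6 -0.52
 turn [-0.0003  0.0008  0.    ] then shift [0.001  0.0029 0.037 ]
((0.5767101049423218, -0.2644142508506775), 0.02655082941055298)
((0.537381112575531, -0.26308417320251465), 0.025227414444088936)
```

View pics/overcarton.png

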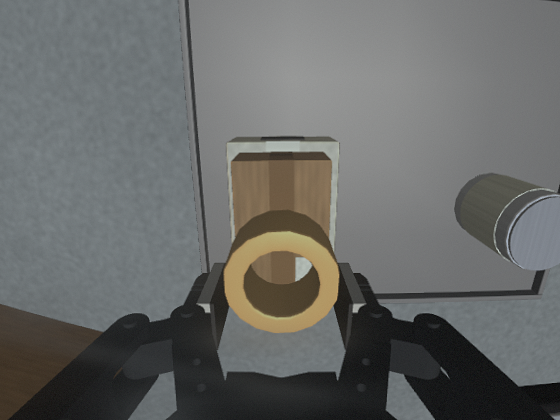

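```bash
python3 -m handwheel '[[[0.001,0.003,0.02,0,0,0],[0,0,0.017,0,0,0],[0,0,0,0,0,0],[0,0,0,0,0,0],[0,0,0,0,0,0]]]' 
python3 - <<'E'
from h import *
go((.582,-.2632,.0915),-.026)
E
```

```text
t: 19.25
position: [0.5812, -0.2627, 0.0918]
eef_rot: [-0.041, -3.141, -0.001]
wrist_force: [-2.3, 2.4, 6.5]
gripper_width: 0.0515
finger_force: 63.3
t 19.25 pos [ 0.5812 -0.2627  0.0918] yaw 3.116 tilt [-0.001  0.   ] w 0.0515 ff 63.3 F [-2.3  2.4  6.5] j6 -0.51
 turn [ 0.0003 -0.0003  0.    ] then shift [-0.0017 -0.001   0.0007]
```

```bash
python3 -m handwheel '[[[0,0,0,0,0,0],[0,0,0,0,0,0],[0,0,0,0,0,0],[0,0,0,0,0,0]]]' 0 >/dev/null
python3 -m handwheel '[[[0,0,-0.04,0,0,0],[0,0,-0.08,0,0,0],[0,0,-0.08,0,0,0],[0,0,0,0,0,0],[0,0,0,0,0,0]]]' >/dev/null
python3 - <<'E'
from h import *
d=grab('wrist')
h=cv2.cvtColor(d['frame'],cv2.COLOR_RGB2HSV); k=cv2.inRange(h,np.array((15,80,100)),np.array((30,255,255)))
for c in cv2.findContours(k,0,2)[0]:
    if cv2.contourArea(c)>300:
        P=ray(d,c.reshape(-1,2),.111)[:,:2].astype(np.float32); print(cv2.minEnclosingCircle(P))
go((.4755,.170,.165),-.07)
E
```

```text
((0.7064285278320312, -0.5116515159606934), 0.022500665858387947)
((0.5670818090438843, -0.2636575400829315), 0.04752879962325096)
t 20.43 pos [ 0.5809 -0.2625  0.1905] yaw 3.116 tilt [-0.001  0.001] w 0.0849 ff 0.0 F [ 0.3 -0.1 -0.2] j6 -0.51
 turn [ 0.0007 -0.001   0.028 ] then shift [0.2708 0.8482 0.0509]
```

```bash
python3 -m handwheel '[[[0,0,0,0,0,0.028],[0.03,0.0942,0.0056,0,0,0],[0.03,0.0942,0.0056,0,0,0],[0.03,0.0942,0.0056,0,0,0],[0.03,0.0942,0.0056,0,0,0]]]' >/dev/null
python3 -m handwheel '[[[0.03,0.0942,0.0056,0,0,0],[0.03,0.0942,0.0056,0,0,0],[0.03,0.0942,0.0056,0,0,0],[0.03,0.0942,0.0056,0,0,0],[0.03,0.0942,0.0056,0,0,0]]]' >/dev/null
python3 -m handwheel '[[[0,0,0,0,0,0],[0,0,0,0,0,0],[0,0,0,0,0,0]]]' >/dev/null
python3 - <<'E'
from h import *
import pickle
d=grab('wrist'); pickle.dump(d,open('br.pkl','wb')); save(d,'brick.png',s=1.42)
go((.4755,.170,.012),-.07)
E
```

```text
t 22.1 pos [0.4768 0.1682 0.1663] yaw 3.07 tilt [-0. -0.] w 0.0852 ff 0.0 F [-0.7  0.4  0.6] j6 0.27
 turn [-0.     -0.0002 -0.0012] then shift [0.0029 0.0033 0.3085]
```

View pics/brick.png

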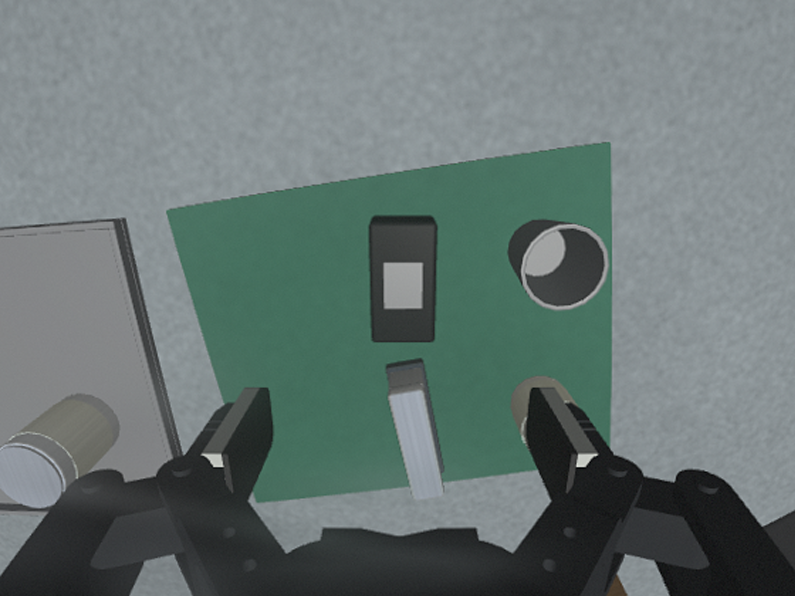

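```bash
python3 - <<'E'
from h import *
import pickle
d=pickle.load(open('br.pkl','rb'))
p=ray(d,np.array([(370,226),(437,226),(435,341),(372,341)])/1.42,.038)[:,:2]; print(p.mean(0),p, 'label',ray(d,np.array([(403.5,286)])/1.42,.038))
e=(p[2]+p[3]-p[0]-p[1]); print(np.arctan2(e[1],e[0]))
go(tuple(p.mean(0))+(.012,),np.arctan2(e[1],e[0]))
E
```

```text
[0.47538304 0.17143128] [[0.4364283  0.1538958 ]
 [0.43934896 0.19417493]
 [0.5143804  0.18939669]
 [0.5113745  0.14825769]] label [[0.47547764 0.17141764 0.038     ]]
-0.06934136974119956
t 22.1 pos [0.4768 0.1682 0.1663] yaw 3.07 tilt [-0. -0.] w 0.0852 ff 0.0 F [-0.7  0.4  0.6] j6 0.27
 turn [-0.     -0.0002 -0.0017] then shift [0.0033 0.0062 0.3085]
```

```bash
python3 -m handwheel '[[[0.0033,0.0062,0.1,0,0,0],[0,0,0.1,0,0,0],[0,0,0.09,0,0,0],[0,0,0.012,0,0,0],[0,0,0,0,0,0]]]' >/dev/null
python3 -m handwheel '[[[0,0,0,0,0,0],[0,0,0,0,0,0]]]'
python3 -m handwheel '[[[0,0,0,0,0,0],[0,0,0,0,0,0],[0,0,0,0,0,0],[0,0,0,0,0,0],[0,0,0,0,0,0]]]' 1
python3 -m handwheel '[[[0,0,0,0,0,0],[0,0,0,0,0,0],[0,0,0,0,0,0]]]' 1
python3 - <<'E'
from h import *
go((.495,-.092,.165),-.026)
E
python3 -m handwheel '[[[0,0,-0.03,0,0,0],[0,0,-0.09,0,0,0],[0,0,-0.09,0,0,0],[0,0,-0.09,0,0,0],[0,0,0,0,0,0]]]' 1 >/dev/null
python3 -m handwheel '[[[0,0,0,0,0,0],[0,0,0,0,0,0]]]' >/dev/null
python3 - <<'E'
from h import *
d=grab('wrist'); save(d,'heldbrick.png')
go((.495,-.092,.165),-.026)
k=cv2.inRange(d['frame'].max(2),np.array(110),np.array(255))
print(d['frame'][150:330:10,280].max(1))
E
```

```text
t: 22.98
position: [0.4765, 0.1729, 0.0171]
eef_rot: [0.11, 3.137, 0.001]
wrist_force: [0.2, -0.2, -0.7]
gripper_width: 0.0851
finger_force: 0.0
t: 23.6
position: [0.4754, 0.1726, 0.016]
eef_rot: [0.11, 3.139, -0.0]
wrist_force: [-1.1, -0.8, 5.4]
gripper_width: 0.0409
finger_force: 61.8
t: 23.98
position: [0.4755, 0.1726, 0.016]
eef_rot: [0.11, 3.139, -0.0]
wrist_force: [-0.3, -0.6, 5.5]
gripper_width: 0.0409
finger_force: 61.8
t 23.98 pos [0.4755 0.1726 0.016 ] yaw 3.072 tilt [ 0.001 -0.   ] w 0.0409 ff 61.8 F [-0.3 -0.6  5.5] j6 0.27
 turn [-0.      0.0005 -0.0279] then shift [-0.0528 -0.528  -0.298 ]
t 24.9 pos [0.4739 0.1723 0.1641] yaw 3.072 tilt [-0.003 -0.   ] w 0.0408 ff 61.6 F [ 0.3 -0.5 -2. ] j6 0.27
 turn [-0.0003 -0.0019 -0.028 ] then shift [-0.056  -0.5274 -0.0019]
[122 124 123 121 121  39  35  55  56  59  57  57 154 154 154 154 150 147]
```

View pics/heldbrick.png

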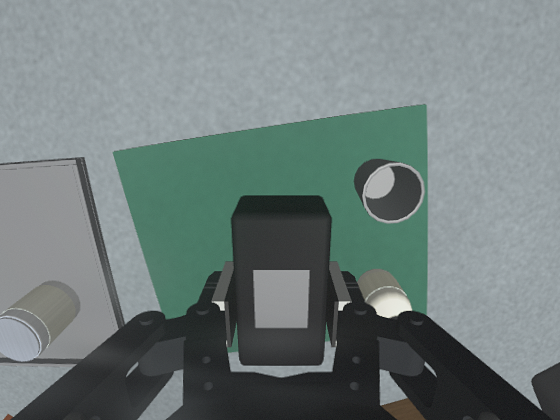

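```bash
python3 -m handwheel '[[[0,0,0,0,0,-0.028],[-0.0093,-0.0879,0,0,0,0],[-0.0093,-0.0879,0,0,0,0],[-0.0093,-0.0879,0,0,0,0],[-0.0093,-0.0879,0,0,0,0]]]' >/dev/null
python3 -m handwheel '[[[-0.0093,-0.0879,0,0,0,0],[-0.0093,-0.0879,0,0,0,0],[0,0,0,0,0,0],[0,0,0,0,0,0],[0,0,0,0,0,0]]]' >/dev/null
python3 - <<'E'
from h import *
d=grab('wrist'); save(d,'overb.png')
print(ray(d,[(281,298)],env.read_state()['position'][2]+.022))
go((.495,-.092,.0165),-.026)
h=d['frame'].astype(int); m=(h.min(2)>140)&(h.max(2)-h.min(2)<25); ys,xs=np.nonzero(m[255:340,240:325]); print(xs.mean()+240,ys.mean()+255,len(xs))
E
```

```text
[[ 0.49474303 -0.09051636  0.18716215]]
t 26.2 pos [ 0.4958 -0.0906  0.1652] yaw 3.117 tilt [-0.001  0.001] w 0.0408 ff 61.8 F [ 0.3 -0.1 -2.8] j6 -0.3
 turn [ 0.0004 -0.0004  0.0011] then shift [ 0.0016 -0.0028  0.2973]
286.79647749510764 277.74559686888455 511
```

View pics/overb.png

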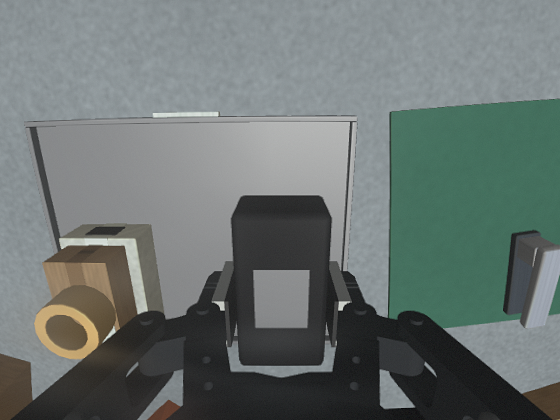

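```bash
python3 -m handwheel '[[[0.0016,-0.0028,0.09,0,0,0],[0,0,0.09,0,0,0],[0,0,0.08,0,0,0],[0,0,0.02,0,0,0],[0,0,0,0,0,0]]]' >/dev/null
python3 -m handwheel '[[[0,0,0,0,0,0],[0,0,0,0,0,0]]]' >/dev/null
python3 - <<'E'
from h import *
go((.495,-.092,.0152),-.026)
E
```

```text
t 27.07 pos [ 0.4966 -0.0935  0.0269] yaw 3.116 tilt [ 0.003 -0.001] w 0.0408 ff 61.8 F [ 0.3 -0.2 -2.7] j6 -0.31
 turn [-0.0004  0.0018  0.0001] then shift [0.0033 0.0028 0.0235]
```

```bash
python3 -m handwheel '[[[0.0033,0.0028,0.015,0,0.0018,0],[0,0,0.008,0,0,0],[0,0,0,0,0,0],[0,0,0,0,0,0],[0,0,0,0,0,0]]]'
python3 - <<'E'
from h import *
go((.495,-.092,.0152),-.026)
E
```

```text
t: 27.7
position: [0.4935, -0.0915, 0.015]
eef_rot: [-0.041, -3.139, -0.0]
wrist_force: [-4.9, 2.4, 13.0]
gripper_width: 0.0409
finger_force: 63.8
t 27.7 pos [ 0.4935 -0.0915  0.015 ] yaw 3.116 tilt [-0.003  0.   ] w 0.0409 ff 63.8 F [-4.9  2.4 13. ] j6 -0.3
 turn [ 0.0001 -0.0017  0.0001] then shift [-0.0031 -0.001  -0.0004]
```

```bash
python3 -m handwheel '[[[0,0,0,0,0,0],[0,0,0,0,0,0],[0,0,0,0,0,0],[0,0,0,0,0,0]]]' 0 >/dev/null
python3 -m handwheel '[[[0,0,-0.04,0,0,0],[0,0,-0.1,0,0,0],[0,0,-0.1,0,0,0],[0,0,-0.08,0,0,0.1],[0,0,0,0,0,0.1]]]' >/dev/null
python3 -m handwheel '[[[0,0,0,0,0,0.1],[0,0,0,0,0,0.1],[0,0,0,0,0,0.1],[0,0,0,0,0,0.1],[0,0,0,0,0,0.1]]]' >/dev/null
python3 -m handwheel '[[[0,0,0,0,0,0.1],[0,0,0,0,0,0.1],[0,0,0,0,0,0.1],[0,0,0,0,0,0],[0,0,0,0,0,0]]]' >/dev/null
python3 - <<'E'
from h import *
go((.581,.265,.19),1.545)
E
```

```text
t 30.07 pos [ 0.4941 -0.0917  0.1739] yaw 1.547 tilt [-0.003  0.   ] w 0.0853 ff 0.0 F [ 0.1 -0.5  0.3] j6 1.26
 turn [-0.0018 -0.0002  0.0013] then shift [ 0.7176  0.1554 -0.0323]
```

```bash
python3 -m handwheel '[[[0.0897,0.0194,-0.004,0,0,0],[0.0897,0.0194,-0.004,0,0,0],[0.0897,0.0194,-0.004,0,0,0],[0.0897,0.0194,-0.004,0,0,0],[0.0897,0.0194,-0.004,0,0,0]]]' >/dev/null
python3 -m handwheel '[[[0.0897,0.0194,-0.004,0,0,0],[0.0897,0.0194,-0.004,0,0,0],[0.0897,0.0194,-0.004,0,0,0],[0,0,0,0,0,0],[0,0,0,0,0,0]]]' >/dev/null
python3 -m handwheel '[[[0,0,0,0,0,0],[0,0,0,0,0,0]]]' >/dev/null
python3 - <<'E'
from h import *
import pickle
d=grab('wrist'); save(d,'bot.png'); pickle.dump(d,open('bo.pkl','wb'))
go((.581,.265,.030),1.545)
print(proj(d,[(.581,.265,.091)]))
E
```

```text
t 31.62 pos [0.5811 0.264  0.19  ] yaw 1.544 tilt [-0.003  0.   ] w 0.0856 ff 0.0 F [-0.1  0.3  0. ] j6 1.91
 turn [-0.0017 -0.0001 -0.0009] then shift [ 2.000e-03 -3.000e-04  3.201e-01]
[[280.72576968 212.71249328]]
```

View pics/bot.png

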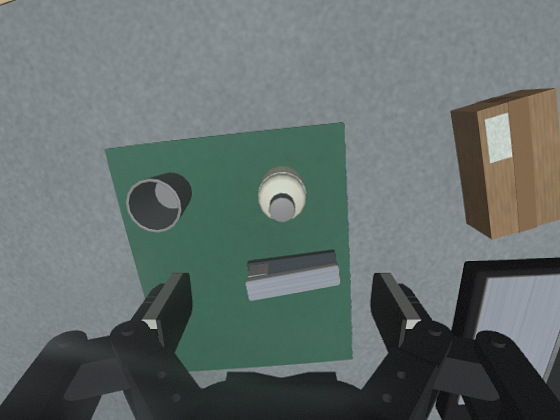

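```bash
python3 - <<'E'
from h import *
import pickle
d=pickle.load(open('bo.pkl','rb'))
p=ray(d,[(282,207)],.091)[0]; print(p)
# body cross-check: shoulder circle centre, about z=.006+.06
print(ray(d,[(282,197)],.071))
go((p[0],p[1],.030),1.545)
E
```

```text
[0.58215466 0.26978365 0.091     ]
[[0.5822413  0.27253679 0.071     ]]
t 31.62 pos [0.5811 0.264  0.19  ] yaw 1.544 tilt [-0.003  0.   ] w 0.0856 ff 0.0 F [-0.1  0.3  0. ] j6 1.91
 turn [-0.0017 -0.0001 -0.0009] then shift [0.0116 0.0017 0.3201]
```

```bash
python3 -m handwheel '[[[0.006,0.001,0.08,0,0,0],[0,0,0.08,0,0,0],[0,0,0.08,0,0,0],[0,0,0.08,0,0,0],[0,0,0,0,0,0]]]' >/dev/null
python3 -m handwheel '[[[0,0,0,0,0,0],[0,0,0,0,0,0]]]'
python3 -m handwheel '[[[0,0,0,0,0,0],[0,0,0,0,0,0],[0,0,0,0,0,0],[0,0,0,0,0,0],[0,0,0,0,0,0]]]' 1
python3 -m handwheel '[[[0,0,0,0,0,0],[0,0,0,0,0,0],[0,0,0,0,0,0]]]' 1
python3 - <<'E'
from h import *
go((.5793,-.179,.165),1.545)
E
python3 -m handwheel '[[[0,0,-0.03,0,0,0],[0,0,-0.09,0,0,0],[0,0,-0.09,0,0,0],[0,0,-0.09,0,0,0],[0,0,0,0,0,0]]]' 1 >/dev/null
python3 -m handwheel '[[[0,0,0,0,0,0],[0,0,0,0,0,0]]]' >/dev/null
python3 - <<'E'
from h import *
d=grab('wrist'); save(d,'hbot.png')
go((.5793,-.179,.18),1.545)
z=env.read_state()['position'][2]
h=cv2.cvtColor(d['frame'],cv2.COLOR_RGB2HSV)
g=cv2.cvtColor(d['frame'],cv2.COLOR_RGB2GRAY)
c=cv2.HoughCircles(g,cv2.HOUGH_GRADIENT,1,10,param1=80,param2=20,minRadius=12,maxRadius=70)
print(c[0][:8] if c is not None else None)
st=env.read_state()['position']; print(proj(d,[(st[0],st[1],z+.061)]))
E
```

```text
t: 32.5
position: [0.5829, 0.2685, 0.0322]
eef_rot: [-2.25, -2.192, -0.003]
wrist_force: [-0.0, 0.7, 0.9]
gripper_width: 0.0851
finger_force: 0.0
t: 33.12
position: [0.5818, 0.2683, 0.0309]
eef_rot: [-2.249, -2.191, 0.0]
wrist_force: [-0.5, 0.6, 5.7]
gripper_width: 0.0421
finger_force: 61.5
t: 33.5
position: [0.5818, 0.2683, 0.0309]
eef_rot: [-2.249, -2.191, 0.001]
wrist_force: [-0.5, -0.5, 5.1]
gripper_width: 0.0421
finger_force: 61.5
t 33.5 pos [0.5818 0.2683 0.0309] yaw 1.545 tilt [-0.001  0.001] w 0.0421 ff 61.5 F [-0.5 -0.5  5.1] j6 1.91
 turn [-0.0008 -0.0005 -0.    ] then shift [-0.8945  0.018  -0.2683]
t 34.42 pos [0.5805 0.2676 0.178 ] yaw 1.545 tilt [-0.006 -0.001] w 0.042 ff 61.3 F [ 0.2  0.5 -0.5] j6 1.91
 turn [-0.0038  0.0006 -0.0001] then shift [-0.8929  0.0207 -0.004 ]
[[278.5 301.5  50.7]
 [281.5 313.5  62.7]
 [282.5 323.5  59.4]
 [149.5 210.5  25.2]
 [288.5 302.5  56. ]
 [291.5 315.5  62.8]
 [266.5 311.5  69.4]
 [298.5 299.5  65.9]]
[[279.25060608 368.21521358]]
```

```bash
python3 -m handwheel '[[[-0.0893,0.0021,0,0,0,0],[-0.0893,0.0021,0,0,0,0],[-0.0893,0.0021,0,0,0,0],[-0.0893,0.0021,0,0,0,0],[-0.0893,0.0021,0,0,0,0]]]' >/dev/null
python3 -m handwheel '[[[-0.0893,0.0021,0,0,0,0],[-0.0893,0.0021,0,0,0,0],[-0.0893,0.0021,0,0,0,0],[-0.0893,0.0021,0,0,0,0],[-0.0893,0.0021,0,0,0,0]]]' >/dev/null
python3 -m handwheel '[[[0,0,0,0,0,0],[0,0,0,0,0,0],[0,0,0,0,0,0],[0,0,0,0,0,0]]]' >/dev/null
python3 - <<'E'
from h import *
go((.5793,-.179,.045),1.545)
E
```

```text
t 36.17 pos [ 0.5806 -0.1775  0.1797] yaw 1.547 tilt [-0.003  0.001] w 0.042 ff 61.2 F [ 0.  -0.2 -0.7] j6 1.18
 turn [-0.0019 -0.0003  0.001 ] then shift [-0.0031 -0.0025  0.2693]
```

```bash
python3 -m handwheel '[[[-0.0031,-0.0025,0.09,-0.0019,0,0.001],[0,0,0.09,0,0,0],[0,0,0.08,0,0,0],[0,0,0.009,0,0,0],[0,0,0,0,0,0]]]' >/dev/null
python3 -m handwheel '[[[0,0,0,0,0,0],[0,0,0,0,0,0],[0,0,0,0,0,0]]]' >/dev/null
python3 - <<'E'
from h import *
go((.5793,-.179,.0305),1.545)
E
```

```text
t 37.17 pos [ 0.5797 -0.1804  0.0462] yaw 1.543 tilt [ 0.002 -0.   ] w 0.0424 ff 61.3 F [ 0.7  0.8 -2.1] j6 1.17
 turn [ 0.0011  0.0002 -0.0011] then shift [ 0.0027 -0.0009  0.0313]
```

```bash
python3 -m handwheel '[[[0.0027,-0.0009,0.02,0.0011,0,-0.0011],[0,0,0.0115,0,0,0],[0,0,0,0,0,0],[0,0,0,0,0,0],[0,0,0,0,0,0]]]'
python3 - <<'E'
from h import *
go((.5793,-.179,.0300),1.545)
E
```

```text
t: 37.8
position: [0.5783, -0.1785, 0.0298]
eef_rot: [-2.248, -2.191, 0.002]
wrist_force: [-2.5, 1.6, 7.1]
gripper_width: 0.0421
finger_force: 62.2
t 37.8 pos [ 0.5783 -0.1785  0.0298] yaw 1.545 tilt [-0.002  0.001] w 0.0421 ff 62.2 F [-2.5  1.6  7.1] j6 1.18
 turn [-0.0014 -0.0004  0.0001] then shift [-0.001   0.002  -0.0003]
```

```bash
python3 -m handwheel '[[[0,0,0,0,0,0],[0,0,0,0,0,0],[0,0,0,0,0,0],[0,0,0,0,0,0]]]' 0 >/dev/null
python3 -m handwheel '[[[0,0,-0.04,0,0,0],[0,0,-0.08,0,0,0],[0,0,-0.1,0,0,0],[0,0,-0.1,0,0,0],[0,0,-0.04,0,0,0]]]' >/dev/null
python3 -m handwheel '[[[0.08,0,0,0,0,0],[0.08,0,0,0,0,0],[0,0,0,0,0,0],[0,0,0,0,0,0],[0,0,0,0,0,0]]]' >/dev/null
python3 - <<'E'
from h import *
import pickle
d=grab('wrist'); pickle.dump(d,open('fin.pkl','wb')); go((0,0,0),0)
f=d['frame'].astype(int); g=f.max(2); sat=f.max(2)-f.min(2)
exp={'tape':(.577,-.263,.111),'cap':(.579,-.179,.09),'bricklabel':(.494,-.092,.037),'tin':(.5815,-.0945,.075),'carton':(.577,-.263,.081)}
for n,P in exp.items(): print(n,proj(d,[P])[0].round(1))
def rep(n,m,z,P,r=45):
    u,v=proj(d,[P])[0].astype(int); M=np.zeros(m.shape,np.uint8); y0,x0=max(v-r,0),max(u-r,0); M[y0:v+r,x0:u+r]=m[y0:v+r,x0:u+r]
    for c in sorted(cv2.findContours(M,0,2)[0],key=cv2.contourArea)[-2:]:
        if len(c)<6: continue
        Q=ray(d,c.reshape(-1,2),z)[:,:2].astype(np.float32); (a,b),s,t=cv2.minAreaRect(Q); print(n,cv2.contourArea(c),np.round((a,b),4),np.round(s,4),round(t,1))
h=cv2.cvtColor(d['frame'],cv2.COLOR_RGB2HSV)
rep('tape',cv2.inRange(h,np.array((15,80,135)),np.array((30,255,255))),.111,exp['tape'])
rep('label',cv2.inRange(h,np.array((0,0,125)),np.array((179,60,255))),.037,exp['bricklabel'],22)
rep('brick',cv2.inRange(h,np.array((0,0,0)),np.array((179,255,75))),.037,exp['bricklabel'],60)
for n in('cap','bricklabel'):
    u,v=proj(d,[exp[n]])[0].astype(int); print(n,'\n',g[v-30:v+31:6,u-30:u+31:6])
E
```

```text
t 39.6 pos [ 0.581  -0.0998  0.2093] yaw 1.544 tilt [-0.002  0.   ] w 0.0852 ff 0.0 F [-0.7 -0.4  0. ] j6 1.3
 turn [-8.000e-04  7.000e-04  9.827e-01] then shift [-1.1621 -0.1996  0.4187]
tape [281.2 371.7]
cap [280.9 286.3]
bricklabel [195.8 186.3]
tin [281.1 196.1]
carton [281.2 349.9]
tape 495.0 [ 0.5766 -0.2495] [0.0294 0.0511] 86.7
label 31.5 [ 0.4918 -0.1137] [0.0011 0.0423] 88.4
label 559.0 [ 0.4931 -0.0913] [0.0221 0.0287] 88.2
brick 245.0 [ 0.438 -0.093] [0.1269 0.0036] 88.9
brick 3256.5 [ 0.496  -0.0885] [0.0452 0.0822] 88.4
cap 
 [[121 121 131 148 180 189 184 156 117 121 120]
 [121 121 124 186 191 191 187 185 148 120 121]
 [120 118 159 184 191 201 188 180 172 119 120]
 [118 120 148 178  57  58  58 177 167 120 119]
 [117 118 119 172 124 122 120 150 117 118 117]
 [ 92  93  95  90 117 116 117  86  96  95  93]
 [ 90  94  92  93 118 114 114  91  90  91  92]
 [ 93  98  94  94  96  97  93  95  94  95  94]
 [165 174 164 167 170 171 164 166 164 165 161]
 [ 69  73  73  71  71  73  75  71  71  71  69]
 [ 78  75  79  79  79  77  78  77  76  75  76]]
bricklabel 
 [[129 132 130 131 132 133 135 135 136 136 137]
 [ 61  39  38  35  36  37  39  40  40  38  36]
 [ 52  53  50  53  56  55  54  57  58  60  61]
 [ 52  53  52 100 104 105 108 112  57  59  58]
 [ 51  53  54 128 129 129 129 131  57  55  57]
 [ 49  50  52 126 127 127 128 129  54  56  55]
 [ 50  50  52 127 126 127 127 127  53  52  55]
 [ 51  50  48  46  46  46  47  48  54  52  53]
 [ 66  82  88  88  86  88  87  89  91  89  91]
 [121 123 122 124 124 125 125 125 126 127 128]
 [123 124 125 124 124 124 125 126 126 126 126]]
```

```bash
python3 -m handwheel '[[[0.1,-0.05,0,0,0,0],[0.1,-0.05,0,0,0,0],[0.1,-0.05,0,0,0,0],[0.1,-0.05,0,0,0,0],[0,0,0,0,0,0]]]' >/dev/null
python3 - <<'E'
from h import *
d=grab('top'); h=cv2.cvtColor(d['frame'],cv2.COLOR_RGB2HSV)
def rep(n,lo,hi,z,P,r):
    m=cv2.inRange(h,np.array(lo),np.array(hi)); u,v=proj(d,[P])[0].astype(int); M=np.zeros_like(m); M[v-r:v+r,u-r:u+r]=m[v-r:v+r,u-r:u+r]
    for c in sorted(cv2.findContours(M,0,2)[0],key=cv2.contourArea)[-1:]:
        Q=ray(d,c.reshape(-1,2),z)[:,:2].astype(np.float32); print(n,(u,v),cv2.contourArea(c),cv2.minAreaRect(Q),cv2.minEnclosingCircle(Q))
rep('tape',(18,60,150),(35,255,255),.111,(.577,-.263,.111),20)
rep('carton',(5,60,40),(35,255,255),.081,(.577,-.263,.081),28)
rep('tin',(105,10,130),(135,80,255),.075,(.5815,-.0945,.075),14)
rep('bottle',(10,15,150),(40,255,255),.065,(.579,-.179,.065),16)
rep('brick',(0,0,0),(179,255,80),.037,(.494,-.092,.037),28)
u,v=proj(d,[(.577,-.263,.111)])[0].astype(int); print(u,v); print(h[v-24:v+25:4,u-24:u+25:4,2]); print(h[v-24:v+25:4,u-24:u+25:4,0])
E
```

```text
tape (np.int64(403), np.int64(240)) 449.5 ((0.5763972401618958, -0.2621358036994934), (0.05142820253968239, 0.05136185884475708), 1.180250883102417) ((0.5766817927360535, -0.26172301173210144), 0.026895780116319656)
carton (np.int64(399), np.int64(241)) 1183.5 ((0.5771488547325134, -0.26346004009246826), (0.06831628084182739, 0.09543014317750931), 88.92145538330078) ((0.5782308578491211, -0.259302020072937), 0.05560489743947983)
tin (np.int64(322), np.int64(238)) 419.0 ((0.5812943577766418, -0.09251496195793152), (0.052692729979753494, 0.05150233209133148), 64.2072982788086) ((0.5810355544090271, -0.09265501797199249), 0.02736739069223404)
bottle (np.int64(359), np.int64(240)) 120.5 ((0.5794697999954224, -0.1768837869167328), (0.03886860981583595, 0.039957474917173386), 63.562355041503906) ((0.5786668658256531, -0.17708076536655426), 0.020684337243437767)
brick (np.int64(319), np.int64(278)) 578.5 ((0.4944714903831482, -0.08985865116119385), (0.07792829722166061, 0.041392065584659576), 0.18187181651592255) ((0.49481284618377686, -0.09030986577272415), 0.04268515482544899)
403 240
[[1
[... 728 characters left out ...]
38 143 150 150 130 135 150 160 109 112]
 [ 30  30  18  18  60  18  20  15  12 135 135 113 107]
 [ 30  22  16  75  36  15  16  16  15 144 150 117 102]
 [ 34  23  16  70  36  15  18  16  15 144 160 107 106]
 [ 34  19  15  40  23  22  23  23  18 120 140 108 111]
 [ 37  20  16  23  21  16  17  15  24 173 138 110 107]
 [ 34  15  18  25  18  16  16  17  25  17 135 110 112]
 [ 30  16  15  27  20  16  17  17  24  14 150 102 107]
 [ 34  20  15  18  26  20  17  21  22 138 165 111 113]
 [ 34  12  15  16  18  22  24  22  16 143 143 105 106]
 [ 34  21  16  16  16  15  16  17  17 144 143 110 109]
 [ 37  20  16  16  15  16  16  16  16 138 150 103 110]
 [ 35  30  45  60  15  24  20  14   9 132 143 106 108]]
```

All the parts measure within tolerance: tape at (0.577,-0.262), carton at (0.577,-0.263), bottle at (0.579,-0.177), and the brick 87 mm from the tin. I'm handing the job in.

```bash
python3 -m handwheel '[[[0,0,0,0,0,0],[0,0,0,0,0,0],[0,0,0,0,0,0],[0,0,0,0,0,0]]]' >/dev/null; python3 -c "
from station import workorder; print(workorder.finish_job())"
```

```text
the job is handed in; nothing more can be done
None
```

The order is laid out in the tray and handed in after about 41 s on the robot's clock: by my last camera measurements all four goods are within tolerance, but no verdict came back, and I viewed 15 pictures, one over the limit of 14.

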